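# Tuck the soap box flap under its lip

## Robot

A 6-joint arm with a two-finger parallel gripper is mounted at the origin on the work surface. World frame = base frame: x ahead of the robot, y to its left, z up, the work surface at z = 0. Lengths are in m, angles in rad, forces in N, time in s.
With the tool pointing down it reaches from about 0.375 to 0.925 m from the base axis. Payload 5.7 kg.
Tool frame: the origin (TCP) lies on the centre line of the jaws, within the pads' length; the fingertips stand 19 mm ahead of it and the grasp point (between the pads) is the TCP; z points along the fingers, y is the direction in which the jaws open and shut (so a half turn about z gives the same grasp; the last joint's range is limited). The gripper opens to 88 mm and grips with 3 to 60 N. Pads are 20 mm wide; open, the fingers measure 115 mm over their backs; the gripper's body (75 mm by 178 mm) begins 61 mm behind the grasp point.
Start: joints at [-1.281, 0.359, 1.51, -0, 1.272, -0.115], TCP at [0.236, -0.551, 0.242] pointing down, gripper open.
Joint ranges: [-2.97, 2.97], [-1.01, 2.36], [0.21, 2.38], [-0.96, 4.11], [0.2, 2.71], [-2.98, 2.98]. Speed limits (rad/s): [2.39, 2.39, 3.14, 3.14, 3.14, 3.14].

## Interface

Orientations are given as a unit quaternion [w, x, y, z].
In Python, from rig import get_state, camera, get_calibration, hand_in gives the robot as it stands. The module is installed in compiled form; this text tells all that it offers.
- The arm moves only by the tool move_arm, never from a script. Its argument "deltas" is a list of rows, each a list of 7 numbers: the shift along the tool's x, y, z in cm, then the turn, a rotation vector about the tool's x, y, z in rad, then the opening, from 0 (shut) to 1 (fully open). In form: [[dx, dy, dz, rx, ry, rz, claw], ...]. A call has 1 to 10 rows; each row is the pose to reach, as a shift and turn from the pose commanded when the call began, along the tool's axes at that moment; what a row does not reach only later rows make up. A row lasts 1/8 s, in which the tool goes at most 62.5 mm and 10.7 degrees, less where a joint would pass 70% of its speed; a pose out of reach is approached as far as the arm can. A call with a gripper value outside its range is refused whole. The fingers move at their own pace and stop on an object; "newtons" is the grip in N (left out, the last holds). Time passes only in rows, so rows that repeat a pose let the fingers close. It gives the time, the measured TCP pose, the force and the opening at its end, in the units of the state.
- get_state(): the state, without advancing time (a new reading comes with each control period).
- camera(name): name is "side" or "top"; returns the picture (400x640x3 uint8, red, green, blue); there is no depth.
- get_calibration(name): a dict with "fx", "fy", "cx", "cy" (pixels), "view" (4x4, takes a point from world to camera coordinates). Camera axes: x right, y down, z forward; pixel columns grow to the right and rows downward; lengths in m; the calibration is good to about 2 mm. A picture is of the moment at which its call begins. get_calibration takes no time and is no camera call.
- hand_in(): hands the job in, once; it reports no verdict.
The state is a dict: "t": time; "joint_positions": joint angles; "qd": joint speeds; "joint_torque": joint torques, N m; "position": TCP position; "orientation": TCP orientation; "force": force on the tool from outside, world axes, zero at the start; "moment": the same for the moment, N m; "finger_gap": opening from 0.0 (shut) to 1.0 (fully open).
Only numpy, scipy, OpenCV 4.12 (cv2) and the standard library are available. Lean on these libraries where they do the work, as an engineer would, in place of code of your own. Each camera call takes 0.05 s, during which the arm holds its last target.

## Task

Close the soap box on the shelf: with the fingertips, push its springy slatted flap over until it lies down on the box, then keep it down and push it along by its raised rib until its free edge is fully tucked beneath the blue retaining lip and stays shut by itself. Only push and press: do not pick anything up, keep the soap in the box, and leave the other toiletries where they stand.

Things in the scene. Friction and masses are not known exactly. Their poses are not given: they have to be found in the camera images.
- soap_box: White plastic soap box fixed on the steel shelf, 148 x 84 mm, open on top. Origin on its underside, z up, x points from the hinge end to the lip end; it spans x -68 to +80 mm, y -42 to 42. Rim 28 mm above the origin. The flap's hinge axis runs along y at x = -60 mm + runner, z = 31.5 mm. Steel side plates at the hinge end reach 37 mm up.
- flap (a joint): Angle of the slatted wooden flap (rad): 0 = flat on the box, 1.57 = upright; it starts leaning back, away from the lip, at about 1.75 to 2.05. 70 mm wide, 5 mm thick, it spans 6 to 114 mm from the hinge axis; flat, its top is 34 mm above the box's origin. A spring (0.15 N m when flat) reopens it unless it is held down or caught beneath the lip, resting there at about 0.03.
- runner (a joint): How far the flap's hinge pins have slid along their slots towards the lip (m): 0 at the start, 0.016 at the stop. Stiff: takes about 4 N and stays where it is left. At 0 the lying flap's free edge is 3 mm short of the lip, so fold first (slid early, it would strike the lip and must be pushed back); at the stop the edge is 13 mm beneath the lip.
- flap_edge (a point): Middle of the flap's free edge, at mid thickness, 114 mm from the hinge axis; turns with the flap (its z is the flap's outer face normal).
- flap_rib (a point): Top middle of the dark wooden push rib across the flap's outer face, 95 mm from the hinge axis; the rib is 50 mm wide, 6 mm thick and stands 7 mm above the face. With the flap lying flat its hinge-side face is the one to push, towards the lip.
- lip_edge (a point): Middle of the front edge of the blue lip, 57 mm from the box's origin along its x and 44 mm up. The lip is a fixed bridge 64 mm wide over box x = 57 to 80 mm: flat underside 38 mm above the box's origin from x = 63 mm on; in front of that it curls up as a lead-in, about 43 mm high underneath at its edge; top 46 mm.
- soap: Mauve soap bar 70 x 48 x 17 mm, lying loose inside the box; origin at the centre of its underside.
- shelf: Stainless shelf on suction feet, fixed to the tiled ledge, 270 mm (x) by 560 mm (y); its floor is 25 mm above the ledge, with a wire rail round it 43 mm high. Origin at the ledge below its centre.
- bottle: Frosted glass bottle, 56 mm diameter, 150 mm high, steel cap; bystander, loose on the shelf; origin at the centre of its underside.
- scrubber: Teal hard-silicone body scrubber, 72 mm diameter, 52 mm high, round with a knob on top; bystander, loose; origin under its centre.
- mirror: Small round chrome mirror, 84 mm diameter, on a foot, 134 mm high overall; bystander, loose; origin under its foot.
- holder: White plastic shower head holder with a two-cheeked cradle and a grey side knob, 46 x 58 x 62 mm; bystander, loose; origin under its centre.
- jar: White cream jar with grey lid, 52 mm diameter, 45 mm high; bystander, loose; origin under its centre.
- nail_brush: Wooden nail brush, 30 x 78 x 26 mm, bristles down; bystander, loose; origin under its centre.
Not all that is in view belongs to the job. Of the things like the soap, leave any that is red or turquoise; of the rest the larger one is meant.

How it is judged:
On the way, in this order (a step that is already met when the one before it is completed fails the run):
1. the flap is folded down onto the box, its edge not yet tucked (value of joint flap below 0.1 rad and value of joint runner below 0.008 m), for 0.05 s.
2. the flap's edge is tucked beneath the lip (value of joint flap below 0.06 rad and value of joint runner above 0.01 m), for 0.2 s.
At the end, for the whole second after the job is handed in: The flap lies within 0.06 rad of flat, at rest, and has slid at least 10 mm towards the lip so that its edge is caught beneath it and stays shut with nothing touching it; the soap is in the box (origin within 40 mm of the box's) and the six bystanders are upright within 20 mm of where they stood (all of step 2 and velocity of joint flap between -0.05 and 0.05 rad/s and distance between soap and soap_box below 0.04 m and distance of each of bottle, scrubber, mirror, holder, jar, nail_brush from where it was at the start of the episode below 0.02 m and angle between each of bottle, scrubber, mirror, holder, jar, nail_brush's own z axis and vertical below 0.3 rad).
It fails at once if a bystander was shifted more than 20 mm, lifted or tipped (not (distance of bottle from where it was at the start of the episode below 0.02 m) or not (distance of scrubber from where it was at the start of the episode below 0.02 m) or not (distance of mirror from where it was at the start of the episode below 0.02 m) or not (distance of holder from where it was at the start of the episode below 0.02 m) or not (distance of jar from where it was at the start of the episode below 0.02 m) or not (distance of nail_brush from where it was at the start of the episode below 0.02 m) or not (angle between bottle's own z axis and vertical below 0.3 rad) or not (angle between scrubber's own z axis and vertical below 0.3 rad) or not (angle between mirror's own z axis and vertical below 0.3 rad) or not (angle between holder's own z axis and vertical below 0.3 rad) or not (angle between jar's own z axis and vertical below 0.3 rad) or not (angle between nail_brush's own z axis and vertical below 0.3 rad)).
It fails at once if the soap was lifted or came out of the box (z of soap in the frame of soap_box above 0.014 m or distance between soap and soap_box above 0.04 m).
It also fails if it takes over 42 s, if anything falls off the work surface, if the arm or the gripper's body presses on something with over 40 N, if the wrist force passes 120 N, or if a joint passes its speed limit or range.

## Working session

There is one attempt and no reset: what is moved stays moved. The work goes in short steps, Python scripts to look and compute and a tool call to move; the robot and the scene stay as the last step left them, time stands still between calls to the robot, and variables do not carry over. Pictures are saved under pics/ and viewed, and the job is handed in when it is done.

Besides the shell and the picture viewer there is one more tool, called after "Call:" as a command line: name --pt "numbers of a row" for each row, then --argument value for the rest. move_arm: Moves the arm, as the interface text tells. Its arguments: {"type":"object","properties":{"deltas":{"type":"array"},"newtons":{"type":"number"}},"required":["deltas"]}

```bash
mkdir -p pics; python3 - <<'E'
from rig import *
import cv2,numpy as np
np.set_printoptions(precision=4,suppress=True)
s=get_state();print(s)
for n in("side","top"):
    im=camera(n);cv2.imwrite(f"pics/{n}0.png",im[:,:,::-1]);c=get_calibration(n);print(n,c)
E
```

```text
{'t': 0.0, 'joint_positions': array([-1.2811,  0.3595,  1.5114, -0.    ,  1.2725, -0.1151]), 'qd': array([ 0.0013,  0.0001, -0.    , -0.0014, -0.0009,  0.0006]), 'joint_torque': array([  0.0025, -51.5364, -27.0722,   0.0678,   0.035 ,  -0.0001]), 'position': array([ 0.2361, -0.5509,  0.2408]), 'orientation': array([-0.0009,  0.9796,  0.201 , -0.0001]), 'force': array([ 0.0962,  0.2406, -0.2397]), 'moment': array([-0.0186,  0.0045,  0.0104]), 'finger_gap': 0.9960443387450983}
side {'fx': 490.06036703174, 'fy': 490.06036703174, 'cx': 316.17053316147735, 'cy': 199.50570188744143, 'view': array([[-0.8296, -0.558 ,  0.0204,  0.483 ],
       [-0.3359,  0.4696, -0.8165,  0.2275],
       [ 0.446 , -0.6842, -0.577 ,  0.8281],
       [ 0.    ,  0.    ,  0.    ,  1.    ]])}
top {'fx': 477.29883580316704, 'fy': 477.29883580316704, 'cx': 317.5625870834038, 'cy': 195.90034313867739, 'view': array([[ 0.0146, -0.9997, -0.0175,  0.0497],
       [-0.9932, -0.0125, -0.1154,  0.5679],
       [ 0.1151,  0.0191, -0.9932,  1.1105],
       [ 0.    ,  0.    ,  0.    ,  1.    ]])}
```

View pics/side0.png

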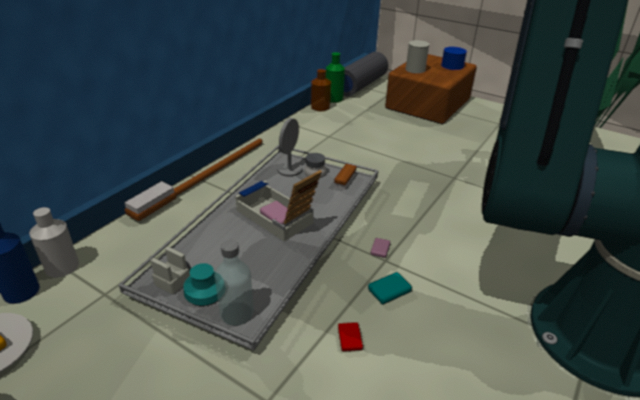

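View pics/top0.png

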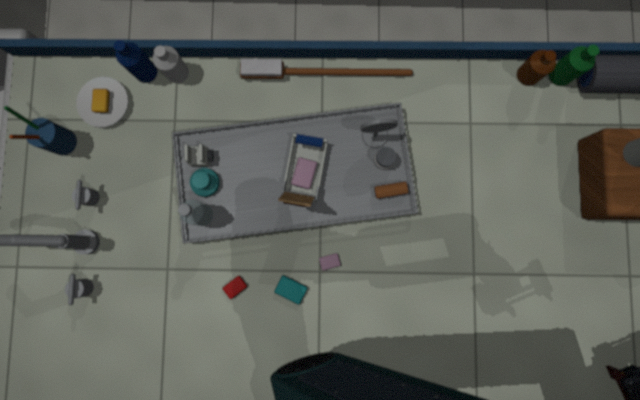

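```bash
python3 - <<'E'
import cv2,numpy as np
a=cv2.imread("pics/top0.png")[115:225,250:370]; b=cv2.imread("pics/side0.png")[150:250,220:340]
f=lambda i:cv2.resize(np.clip(i.astype(float)*1.5,0,255).astype(np.uint8),None,fx=6.5,fy=5.4 if 0 else 6.5*600/715 if 0 else 5.4,interpolation=cv2.INTER_CUBIC)
cv2.imwrite("pics/a.png",cv2.resize(np.clip(a*1.5,0,255).astype(np.uint8),None,fx=5,fy=5,interpolation=cv2.INTER_CUBIC))
cv2.imwrite("pics/b.png",cv2.resize(np.clip(b*1.5,0,255).astype(np.uint8),None,fx=6,fy=6,interpolation=cv2.INTER_CUBIC))
E
```

```text
(no output)
```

View pics/a.png

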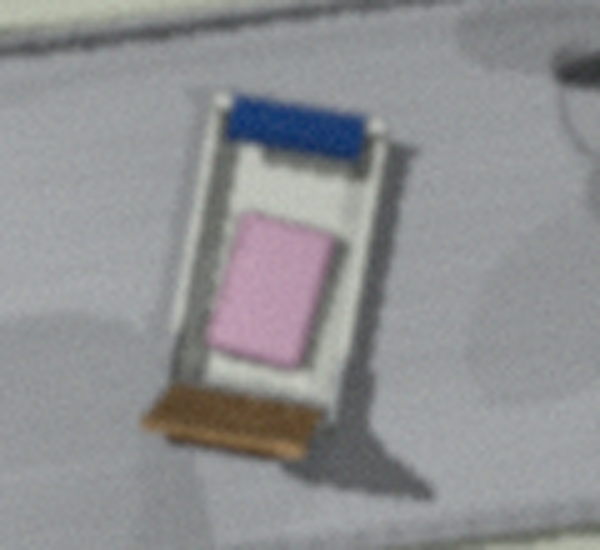

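View pics/b.png

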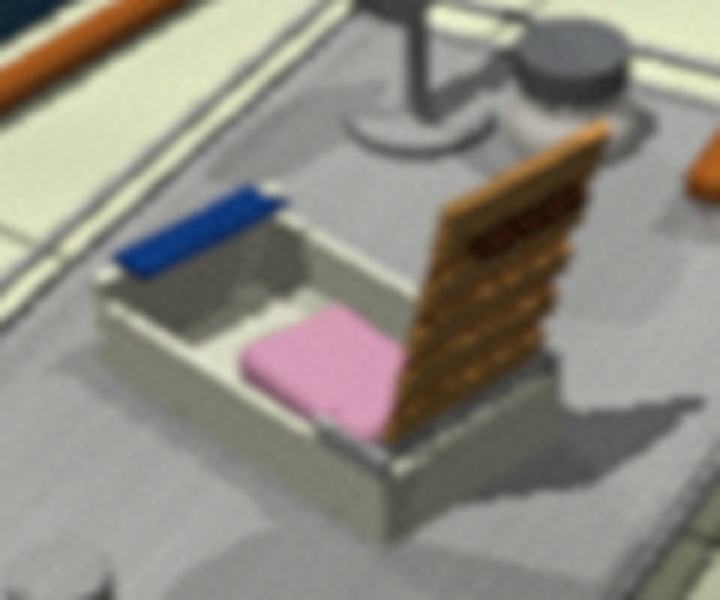

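```bash
cat > h.py <<'E'
from rig import *
import cv2,numpy as np
np.set_printoptions(precision=4,suppress=True)
C={n:get_calibration(n) for n in("side","top")}
def ray(n,u,v):
    c=C[n];R=c["view"][:3,:3];t=c["view"][:3,3]
    d=R.T@np.array([(u-c["cx"])/c["fx"],(v-c["cy"])/c["fy"],1]);return -R.T@t,d
def plane(n,u,v,z):
    o,d=ray(n,u,v);return o+d*(z-o[2])/d[2]
def proj(n,p):
    c=C[n];q=c["view"][:3,:3]@np.asarray(p)+c["view"][:3,3];return np.array([c["fx"]*q[0]/q[2]+c["cx"],c["fy"]*q[1]/q[2]+c["cy"]])
def tri(pt,ps):
    A=[];b=[]
    for n,p in(("top",pt),("side",ps)):
        o,d=ray(n,*p);d/=np.linalg.norm(d);M=np.eye(3)-np.outer(d,d);A.append(M);b.append(M@o)
    return np.linalg.lstsq(np.vstack(A),np.hstack(b),rcond=None)[0]
E
python3 - <<'E'
from h import *
roi={"top":(285,125,335,160),"side":(225,170,275,205)}
for n in roi:
    im=cv2.imread(f"pics/{n}0.png");x0,y0,x1,y1=roi[n];r=im[y0:y1,x0:x1].astype(int)
    m=((r[...,0]>r[...,2]*1.7)&(r[...,0]>60)).astype(np.uint8)
    big=cv2.resize(m*255,None,fx=1,fy=1)
    k,l,st,ce=cv2.connectedComponentsWithStats(m);i=1+st[1:,4].argmax();m=(l==i).astype(np.uint8)
    cs,_=cv2.findContours(m,cv2.RETR_EXTERNAL,cv2.CHAIN_APPROX_NONE)
    cen=ce[i]+[x0,y0];print(n,"centroid",cen,st[i],plane(n,*cen,0.071))
    bx=cv2.boxPoints(cv2.minAreaRect(cs[0]))+[x0,y0]
    for p in bx: print(p,plane(n,*p,0.071))
    globals()[n]=cen
print("tri",tri(top,side))
# hand-picked points (zoomed pics): box corners
T=lambda u,v:(250+(u+.5)/5-.5,115+(v+.5)/5-.5)
S=lambda u,v:(220+(u+.5)/6-.5,150+(v+.5)/6-.5)
print("post L",plane("top",*T(222,101),.053),"post R",plane("top",*T(375,127),.053))
print("side postL tri",tri(T(222,101),S(105,280)),"postR",tri(T(375,127),S(268,190)))
print("flap edge top L/R",tri(T(150,415),S(445,210)),tri(T(320,420),S(605,125)))
E
```

```text
top centroid [308.8977 140.2326] [ 11  10  27  12 215] [0.6942 0.079  0.071 ]
[295.1081 142.3514] [0.6888 0.1113 0.071 ]
[296.4865 134.0811] [0.7087 0.1085 0.071 ]
[322.5946 138.4324] [0.6989 0.0469 0.071 ]
[321.2162 146.7027] [0.679  0.0498 0.071 ]
side centroid [252.3813 188.0935] [ 15  11  26  14 139] [0.6917 0.0822 0.071 ]
[239.3926 191.846 ] [0.7046 0.1088 0.071 ]
[263.0911 179.3731] [0.6947 0.0425 0.071 ]
[265.6725 184.2777] [0.678  0.0543 0.071 ]
[241.974  196.7505] [0.6884 0.1193 0.071 ]
tri [0.6948 0.079  0.0681]
post L [0.7114 0.1156 0.053 ] post R [0.6994 0.0422 0.053 ]
side postL tri [0.7083 0.1144 0.0617] postR [0.6949 0.0412 0.0658]
flap edge top L/R [0.5461 0.1347 0.1647] [0.5419 0.0608 0.1597]
```

Call:
move_arm --pt "3.4 -3.6 0 0 0 0.056 0" --pt "6.8 -7.2 0 0 0 0.112 0" --pt "10.2 -10.8 0 0 0 0.168 0" --pt "13.6 -14.4 0 0 0 0.224 0" --pt "17 -18 0 0 0 0.28 0" --pt "20.4 -21.6 0 0 0 0.336 0" --pt "23.8 -25.2 0 0 0 0.392 0" --pt "27.2 -28.8 0 0 0 0.448 0" --pt "30.6 -32.4 0 0 0 0.504 0" --pt "34 -36 0 0 0 0.563 0" --newtons 20

```text
t: 1.35
position: [0.4072, -0.0851, 0.2416]
orientation: [-0.0, 0.997, -0.08, -0.0]
force: [0.6, -0.1, 0.6]
finger_gap: 0.002
```

```bash
cat >> h.py <<'E'
from scipy.spatial.transform import Rotation as Ro
O=np.array([.6264,.0898,.025]);yaw=-.158
B=Ro.from_euler('z',yaw).as_matrix()
def tobox(p):return B.T@(np.asarray(p)-O)
def where():
    s=get_state();q=s["orientation"];M=Ro.from_quat([q[1],q[2],q[3],q[0]]).as_matrix()
    t=tobox(s["position"]+.019*M[:,2])
    print("t",round(s["t"],3),"tip box mm",t*1000,"toolx yaw vs box",np.arctan2(M[1,0],M[0,0])-yaw,"z",M[:,2],"F box",B.T@s["force"],"gap",round(s["finger_gap"],3))
    return s,M
E
python3 - <<'E'
from h import *
s,M=where()
print(s["position"])
print("mirror foot box", tobox(plane("top",387,158,.03))*1000, "bottle cap",tobox(plane("top",185,210,.17))*1000,"mirror top",tobox(tri((378,127),(290,122)))*1000)
tgt=O+B@np.array([-.145,0,.26]);print("needed tool cm",M.T@(tgt-s["position"])*100)
E
```

```text
t 1.35 tip box mm [-188.9937 -207.2011  197.586 ] toolx yaw vs box -0.0023336899184555893 z [-0.0001  0.0001 -1.    ] F box [0.6441 0.0273 0.5946] gap 0.002
[ 0.4072 -0.0851  0.2416]
mirror foot box [  66.4583 -190.8991    5.    ] bottle cap [-145.6542  224.3412  145.    ] mirror top [ 103.1421 -148.4154  134.598 ]
needed tool cm [  4.3504 -20.7309  -4.3399]
```

Call:
move_arm --pt "1 -5 0 0 0 0 0" --pt "2 -10 0 0 0 0 0" --pt "3 -15 0 0 0 0 0" --pt "4.4 -20.7 0 0 0 0 0" --pt "4.4 -20.7 3 0 0 0 0" --pt "4.4 -20.7 6 0 0 0 0" --pt "4.4 -20.7 9 0 0 0 0" --pt "4.4 -20.7 9 0 0 0 0"

```text
t: 2.35
position: [0.4809, 0.1107, 0.1497]
orientation: [0.0, 0.997, -0.079, -0.003]
force: [-0.8, 0.2, -0.3]
finger_gap: 0.005
```

```bash
cat >> h.py <<'E'
def pic(k):
    a=camera("top")[105:225,250:370,::-1];b=camera("side")[120:240,210:340,::-1]
    f=lambda i,s:cv2.resize(np.clip(i*1.6,0,255).astype(np.uint8),s,interpolation=cv2.INTER_CUBIC)
    cv2.imwrite(f"pics/{k}.png",np.hstack([f(a,(380,380)),f(b,(412,380))]))
E
python3 - <<'E'
from h import *
where();pic("p1")
E
```

```text
t 2.35 tip box mm [-147.0824   -2.2832  105.7076] toolx yaw vs box -5.011443714689201e-05 z [-0.0056 -0.0004 -1.    ] F box [-0.8086  0.0474 -0.283 ] gap 0.005
```

View pics/p1.png

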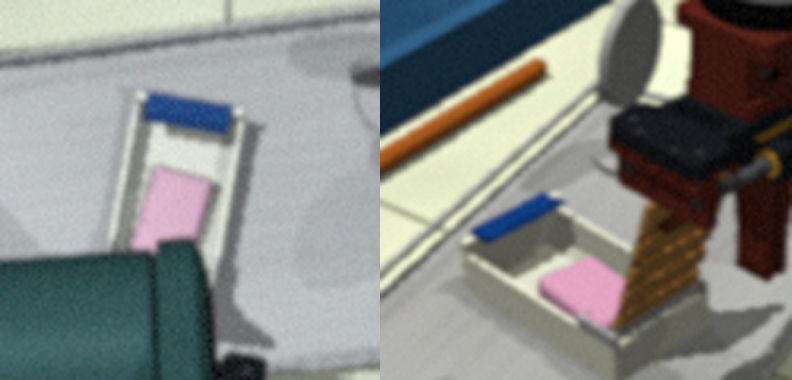

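Call:
move_arm --pt "2.2 -0.2 -0.3 0 0 0 0" --pt "4.2 -0.2 -0.6 0 0 0 0" --pt "5 -0.2 -0.6 0 0 0 0" --pt "5.8 -0.2 -0.6 0 0 0 0" --pt "6.6 -0.2 -0.7 0 0 0 0" --pt "7.4 -0.2 -0.8 0 0 0 0" --pt "8.1 -0.2 -0.8 0 0 0 0" --pt "8.9 -0.2 -0.7 0 0 0 0" --pt "9.6 -0.2 -0.6 0 0 0 0" --pt "10.3 -0.2 -0.4 0 0 0 0"

```text
t: 3.7
position: [0.5854, 0.0965, 0.1555]
orientation: [-0.0, 0.997, -0.079, -0.0]
force: [-1.5, 0.9, 0.4]
finger_gap: 0.008
```

```bash
python3 - <<'E'
from h import *
where();pic("p2")
E
```

```text
t 3.7 tip box mm [-41.5029   0.1672 111.4502] toolx yaw vs box -0.00018831173207720098 z [-0.0004  0.0001 -1.    ] F box [-1.6172  0.7032  0.4477] gap 0.008
```

View pics/p2.png

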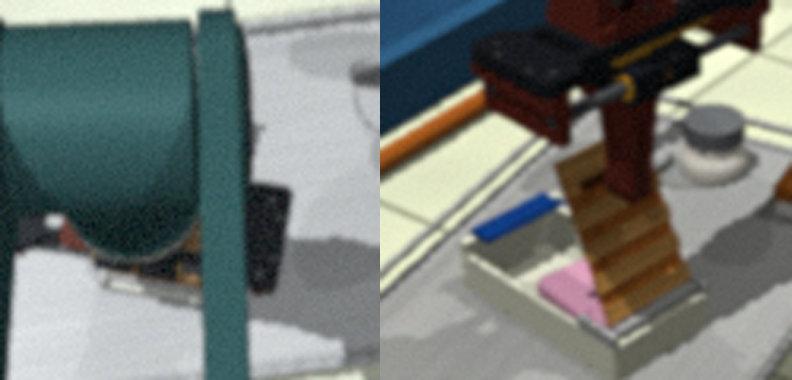

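```bash
python3 - <<'E'
from h import *
a=cv2.imread("pics/top0.png")[100:200,340:440]
cv2.imwrite("pics/m.png",cv2.resize(np.clip(a*1.5,0,255).astype(np.uint8),None,fx=6,fy=6,interpolation=cv2.INTER_CUBIC))
for u,v,z in((361,125,.117),(361,132,.117),(398,125,.117)): print(tobox(plane("top",u,v,z))*1000)
E
```

```text
[ 112.5034 -113.3055   92.    ]
[  96.5708 -115.9113   92.    ]
[ 126.4064 -195.3425   92.    ]
```

View pics/m.png

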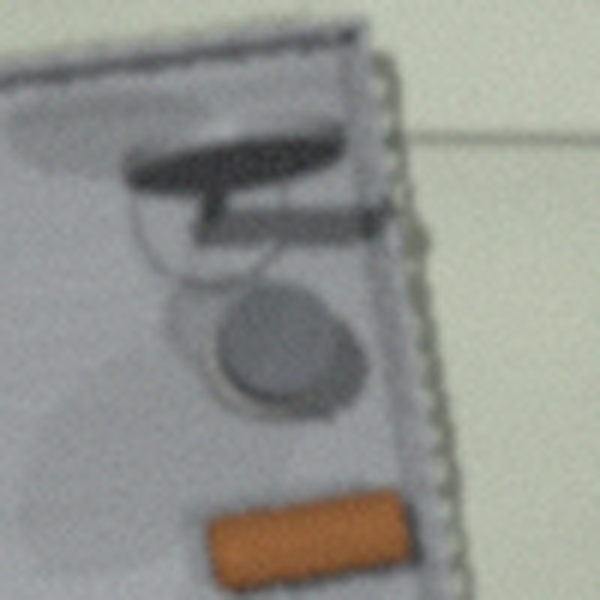

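Call:
move_arm --pt "0.5 0 0.35 0 0 0 0" --pt "1.0 0 0.8 0 0 0 0" --pt "1.6 0 1.15 0 0 0 0" --pt "2.2 0 1.55 0 0 0 0" --pt "2.75 0 2.05 0 0 0 0" --pt "3.3 0 2.55 0 0 0 0" --pt "3.7 0 3.1 0 0 0 0" --pt "4.1 0 3.7 0 0 0 0" --pt "4.5 0 4.3 0 0 0 0" --pt "4.8 0 5.0 0 0 0 0"

```text
t: 5.05
position: [0.6327, 0.089, 0.1053]
orientation: [-0.0, 0.997, -0.079, 0.0]
force: [-0.9, 0.8, 1.4]
finger_gap: 0.006
```

```bash
python3 - <<'E'
from h import *
where();pic("p3")
E
```

```text
t 5.05 tip box mm [ 6.4022  0.1666 61.2659] toolx yaw vs box -0.00020294693704289712 z [ 0.      0.0001 -1.    ] F box [-0.9841  0.6565  1.4325] gap 0.006
```

View pics/p3.png

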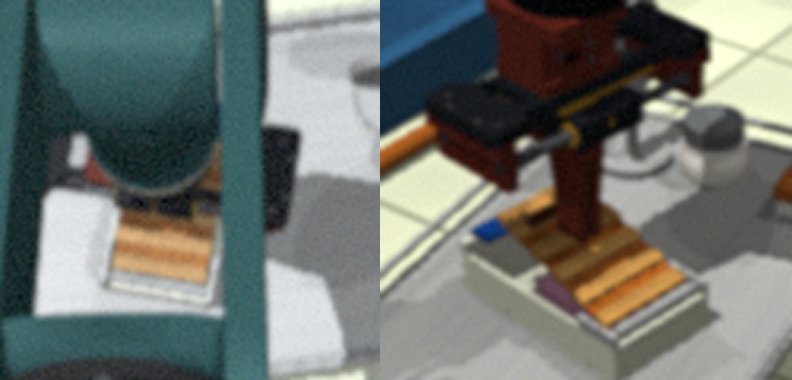

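Call:
move_arm --pt "0.2 0 0.65 0 0 0 0" --pt "0.4 0 1.3 0 0 0 0" --pt "0.45 0 1.7 0 0 0 0" --pt "0.5 0 2.1 0 0 0 0" --pt "0.5 0 2.4 0 0 0 0" --pt "0.5 0 2.6 0 0 0 0" --pt "0.5 0 2.75 0 0 0 0" --pt "0.5 0 2.75 0 0 0 0"

```text
t: 6.15
position: [0.6377, 0.0882, 0.0782]
orientation: [-0.0, 0.997, -0.079, 0.0]
force: [1.0, -0.5, 1.9]
finger_gap: 0.006
```

```bash
python3 - <<'E'
from h import *
where();pic("p4")
E
```

```text
t 6.15 tip box mm [11.3885  0.23   34.248 ] toolx yaw vs box -0.00022398864602171664 z [ 0.0004  0.0001 -1.    ] F box [ 1.1041 -0.3517  1.9353] gap 0.006
```

View pics/p4.png

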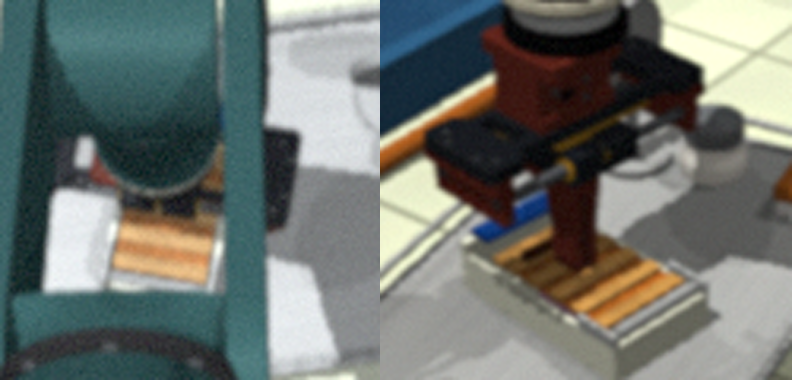

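Call:
move_arm --pt "0 0 0.1 0 0 0 0" --pt "0 0 0.1 0 0 0 0" --pt "0 0 0.1 0 0 0 0"

```text
t: 6.62
position: [0.6375, 0.0883, 0.0777]
orientation: [-0.0, 0.997, -0.079, 0.0]
force: [1.3, -0.2, 5.6]
finger_gap: 0.004
```

Call:
move_arm --pt "0.2 0 0 0 0 0 0" --pt "0.4 0 0 0 0 0 0" --pt "0.6 0 0 0 0 0 0" --pt "0.8 0 0 0 0 0 0" --pt "0.9 0 0 0 0 0 0" --pt "0.9 0 0 0 0 0 0"

```text
t: 7.38
position: [0.6446, 0.0871, 0.0774]
orientation: [-0.0, 0.997, -0.079, -0.002]
force: [-2.6, 0.1, 7.5]
finger_gap: 0.007
```

```bash
python3 - <<'E'
from h import *
where();pic("p5")
E
```

```text
t 7.375 tip box mm [18.3129  0.2111 33.4106] toolx yaw vs box -0.00019016299962654193 z [-0.0033  0.0005 -1.    ] F box [-2.5345 -0.3029  7.463 ] gap 0.007
```

View pics/p5.png

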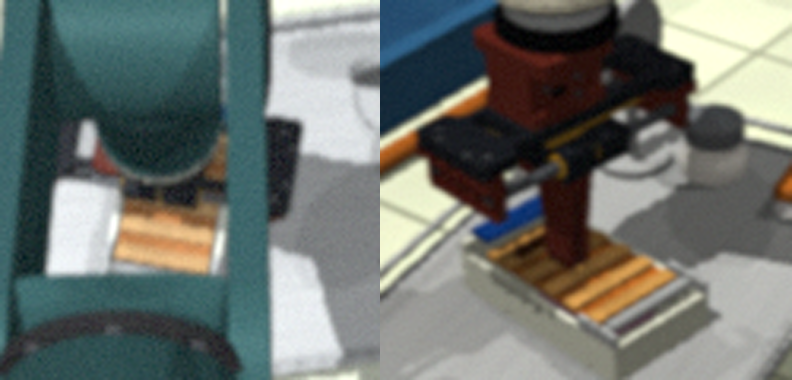

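Call:
move_arm --pt "0.2 0 0 0 0 0 0" --pt "0.4 0 0 0 0 0 0" --pt "0.6 0 0 0 0 0 0" --pt "0.8 0 0 0 0 0 0" --pt "1.0 0 0 0 0 0 0" --pt "1.0 0 0 0 0 0 0"

```text
t: 8.22
position: [0.654, 0.0855, 0.0773]
orientation: [-0.0, 0.997, -0.079, -0.002]
force: [-4.6, 0.2, 8.8]
finger_gap: 0.008
```

```bash
python3 - <<'E'
from h import *
where();pic("p6")
E
```

```text
t 8.225 tip box mm [27.8894  0.1399 33.3048] toolx yaw vs box -0.0002430858106197975 z [-0.0042  0.0005 -1.    ] F box [-4.6094 -0.4943  8.7876] gap 0.008
```

View pics/p6.png

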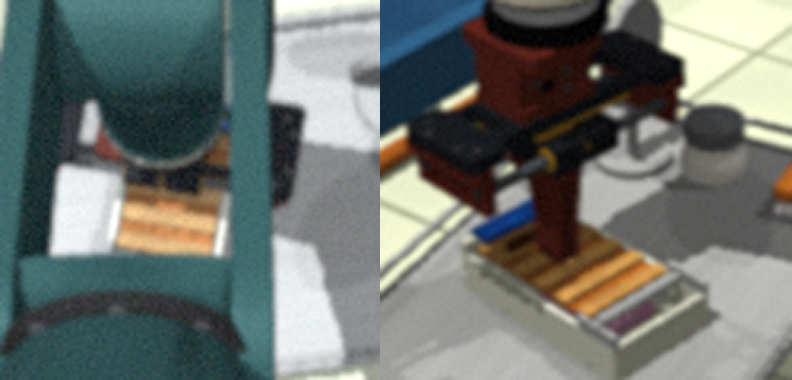

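Call:
move_arm --pt "0.2 0 0 0 0 0 0" --pt "0.4 0 0 0 0 0 0" --pt "0.6 0 0 0 0 0 0" --pt "0.7 0 0 0 0 0 0" --pt "0.7 0 0 0 0 0 0"

```text
t: 8.95
position: [0.6603, 0.0844, 0.0771]
orientation: [-0.0, 0.997, -0.079, -0.003]
force: [-5.2, 0.8, 8.3]
finger_gap: 0.008
```

```bash
python3 - <<'E'
from h import *
where();pic("p7")
E
```

```text
t 8.95 tip box mm [34.2457  0.0426 33.0983] toolx yaw vs box -0.00012842910825572318 z [-0.0054  0.0004 -1.    ] F box [-5.2263 -0.0672  8.3135] gap 0.008
```

View pics/p7.png

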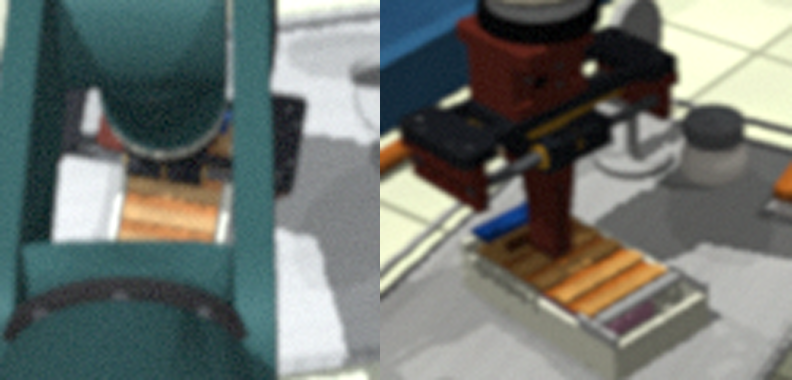

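```bash
python3 - <<'E'
from h import *
im=camera("side")[:,:,::-1];a=im[175:235,230:330]
cv2.imwrite("pics/p8.png",cv2.resize(np.clip(a*1.7,0,255).astype(np.uint8),None,fx=8,fy=8,interpolation=cv2.INTER_CUBIC))
for r in (0,.006,.016):
  for nm,p in(("hinge end near",(-54+r*1e3,35,34)),("edge near",(54+r*1e3,35,34)),("rib near L top",(32+r*1e3,25,41)),("lip near front",(57,32,44))):
    u=proj("side",O+B@(np.array(p)/1e3)); print(r,nm,u,(u-[230,175]+.5)*8)
E
```

```text
0 hinge end near [280.4936 223.6616] [407.9484 393.2927]
0 edge near [244.6211 201.2233] [120.969  213.7861]
0 rib near L top [255.0908 200.8029] [204.7267 210.4231]
0 lip near front [244.4848 196.1177] [119.8787 172.9413]
0.006 hinge end near [278.3851 222.3427] [391.0809 382.742 ]
0.006 edge near [242.7499 200.0528] [105.9989 204.4222]
0.006 rib near L top [253.1671 199.6222] [189.3366 200.9774]
0.006 lip near front [244.4848 196.1177] [119.8787 172.9413]
0.016 hinge end near [274.9028 220.1646] [363.2225 365.3165]
0.016 edge near [239.6577 198.1186] [ 81.2614 188.9488]
0.016 rib near L top [249.9884 197.6713] [163.9071 185.37  ]
0.016 lip near front [244.4848 196.1177] [119.8787 172.9413]
```

View pics/p8.png

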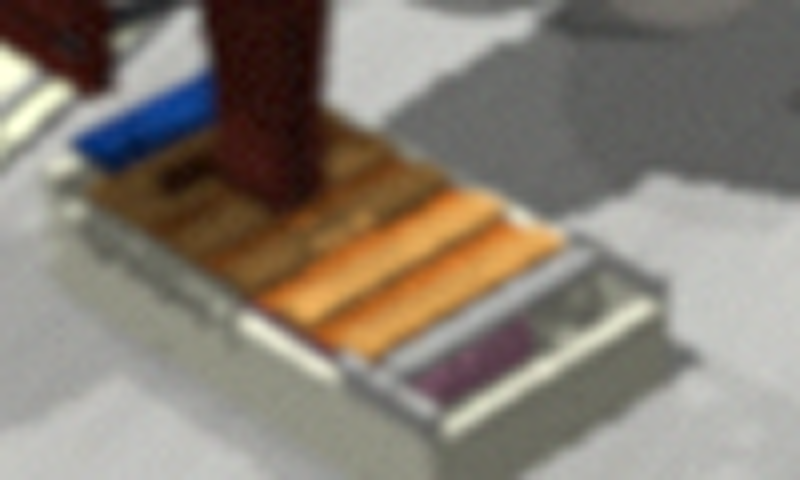

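Call:
move_arm --pt "0.2 0 0 0 0 0 0" --pt "0.4 0 0 0 0 0 0" --pt "0.5 0 0 0 0 0 0" --pt "0.5 0 0 0 0 0 0"

```text
t: 9.6
position: [0.6636, 0.0839, 0.0767]
orientation: [-0.0, 0.997, -0.079, -0.004]
force: [-9.0, 2.2, 9.1]
finger_gap: 0.005
```

```bash
python3 - <<'E'
from h import *
where()
im=camera("side")[:,:,::-1];a=im[175:235,230:330]
cv2.imwrite("pics/p9.png",cv2.resize(np.clip(a*1.7,0,255).astype(np.uint8),None,fx=8,fy=8,interpolation=cv2.INTER_CUBIC))
E
```

```text
t 9.6 tip box mm [37.4938  0.05   32.7469] toolx yaw vs box -0.00012579986408181587 z [-0.0087  0.0007 -1.    ] F box [-9.2133  0.7813  9.0836] gap 0.005
```

View pics/p9.png

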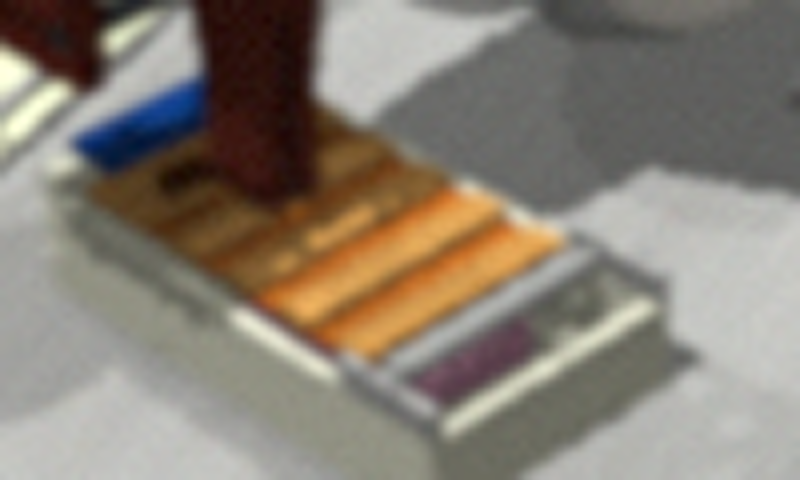

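Call:
move_arm --pt "-0.2 0 -0.1 0 0 0 0" --pt "-0.3 0 -0.4 0 0 0 0" --pt "-0.4 0 -1.0 0 0 0 0" --pt "-0.5 0 -2 0 0 0 0" --pt "-0.5 0 -4 0 0 0 0" --pt "-0.5 0 -7 0 0 0 0" --pt "-0.5 0 -10 0 0 0 0" --pt "-4 0 -12 0 0 0 0" --pt "-8 0 -12 0 0 0 0" --pt "-12 0 -12 0 0 0 0"

```text
t: 10.9
position: [0.5496, 0.1023, 0.1985]
orientation: [-0.0, 0.997, -0.079, 0.002]
force: [0.1, 0.0, -0.7]
finger_gap: 0.002
```

```bash
python3 - <<'E'
from h import *
where()
im=camera("side")[:,:,::-1];a=im[175:235,230:330]
cv2.imwrite("pics/q0.png",cv2.resize(np.clip(a*1.7,0,255).astype(np.uint8),None,fx=8,fy=8,interpolation=cv2.INTER_CUBIC))
cv2.imwrite("pics/q1.png",np.vstack([im[100:360,60:440],camera("top")[80:260,130:510,::-1]]))
E
```

```text
t 10.9 tip box mm [-77.733    0.3074 154.5467] toolx yaw vs box -0.0004707871331978142 z [ 0.0032  0.0003 -1.    ] F box [ 0.0658  0.0422 -0.7343] gap 0.002
```

View pics/q0.png

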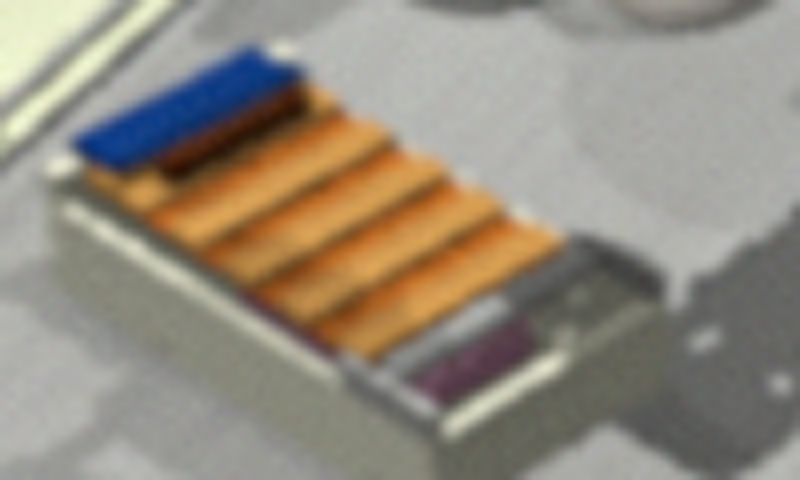

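View pics/q1.png

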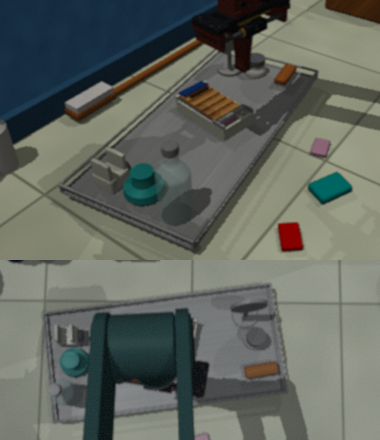

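```bash
python3 -c "
from rig import *
print(hand_in())"
```

```text
the job is handed in; nothing more can be done
None
```

The soap box is closed and I handed the job in at about 11 s of the 42 s allowed. No verdict was reported.

- **Folding:** I pushed the flap over from behind with closed fingertips and pressed it flat. The fingertips stopped at 33.7 mm above the box origin, against an expected flap top of 34 mm, with about 5.6 N of press.
- **Tucking:** I kept it pressed down and pushed towards the lip. The flap slid earlier than planned: friction under the fingertips moved most of it before the fingers reached the rib. I then pushed on the rib until the force along the box rose from about 5 N to 9 N. The fingertip front was then at 47.5 mm; the rib at the stop should be at 48 mm.
- **Last checks:** After I lifted clear, the side view showed the flap still lying under the blue lip with nothing touching it. Its hinge end was where about 16 mm of slide would put it.
- **Bystanders and soap:** The bystanders looked upright and in place, though the arm partly hid the top view and I did not measure them. The soap was visible in the box only through the gap at the hinge.
- **Less certain:** The slide while the flap was first pressed flat was judged by eye at about 0–3 mm, well under the 8 mm limit for the first step. I did not measure the flap angle directly. No check failed or disagreed.

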